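# Slide a steel sample plate out of its jig and lay it on the drying rack

## Robot

A 6-joint arm with a two-finger parallel gripper is mounted at the origin on a cart in front of the work surface, level with it; the furniture and walls round the work are solid. World frame = base frame: x ahead of the robot, y to its left, z up, the work surface at z = 0. Lengths are in m, angles in rad, forces in N, time in s.
With the tool pointing down it reaches from about 0.35 to 0.975 m from the base axis. Payload 17.4 kg.
Tool frame: the origin (TCP) lies midway between the tips of the shut fingers; the grasp point (between the pads) lies 19 mm behind it (hold_point_z is the distance from the TCP to the grasp point, in m); z points along the fingers, y is the direction in which the jaws open and shut (so a half turn about z gives the same grasp; the last joint's range is limited). The gripper opens to 85 mm and grips with 20 to 120 N. Pads are 22 mm wide; open, the fingers measure 114 mm over their backs; the gripper's body (76 mm by 85 mm) begins 54 mm behind the grasp point. The pads swing forward as they close: fully open they stand 13 mm farther back than shut.
Start: joints at [-1.273, 0.116, 1.442, -0, 1.584, -0.038], TCP at [0.222, -0.637, 0.231] pointing down, gripper open.
Joint ranges: [-2.83, 2.83], [-0.83, 2.19], [0.07, 2.5], [-1.14, 4.28], [0.01, 3], [-2.97, 2.97]. Speed limits (rad/s): [1.89, 1.89, 2.22, 3.14, 3.14, 3.14].

## Interface

Orientations are given as a rotation vector (axis times angle).
In Python, from cell import read_state, grab_frame, job_done, recognise, mark_of, hold_point_z gives the robot as it stands.
- The arm moves only by the shell command python3 -m inch 'ROWS' [FORCE]. ROWS is a JSON object of lists of equal length, an entry for each row: "delta_pos": the shift along the world's x, y, z in mm, a list of three; "turn": the turn about the world's z in degrees; "fingers": the finger opening in mm, from 0 to 85.4. A call has exactly 5 rows; each row is the pose to reach, as a shift and turn from the pose commanded when the call began; what a row does not reach only later rows make up. A row lasts 1/10 s, in which the tool goes at most 50 mm and 8.59 degrees, less where a joint would pass 70% of its speed; a pose out of reach is approached as far as the arm can. A call with a gripper value outside its range is refused whole. The fingers move at their own pace and stop on an object; FORCE is the grip in N (left out, the last holds). Time passes only in rows, so rows that repeat a pose let the fingers close, or fill a call up. It gives the time, the measured TCP pose, the force and the opening at its end, in the units of the state.
- read_state(): the state, without advancing time (a new reading comes with each control period).
- grab_frame(name): name is "side" or "top" or "wrist"; returns a dict with "img" (420x560x3 uint8, red, green, blue), "depth" (420x560 float32, m along the optical axis (not along the pixel's ray), 0 where there is no reading), "K" (3x3 intrinsics, pixels), "dist" ([k1, k2, p1, p2, k3] as OpenCV has them; the pictures are not rectified), "view" (4x4, takes a point from world to camera coordinates); the wrist camera has in their place "hand_eye" (4x4, takes a point from camera to tool coordinates, whose origin is the TCP and whose axes are the flange's). Camera axes: x right, y down, z forward; pixel columns grow to the right and rows downward; lengths in m; the calibration is good to about 2 mm. A picture is of the moment at which its call begins: read the wrist's pose just before it.
- job_done(): hands the job in, once; it reports no verdict.
Trained networks look in the newest picture that a camera, given by its name, has taken for a name from the list of things; names that differ only in an ending like _2 or _b are one class to them, and where a whole thing is asked for, a point or a joint stands for the part that bears it (a point fixed in the world has none). Each returns a list of dicts, best first, with "conf" (0 to 1); they miss things now and then, are a little off and sometimes report something else, mostly with a low value. They report only what shows in the picture. A call takes as long as a camera call.
- recognise(camera, name): "box" ([centre column, centre row, width, height] in pixels, round what is visible of it).
- mark_of(camera, name): "xy" ([column, row] in pixels: a listed point, or the origin of a listed thing).
The state is a dict: "t": time; "joint_pos": joint angles; "dq": joint speeds; "tau": joint torques, N m; "eef_pos": TCP position; "tool_rot": TCP orientation; "contact_force": force on the tool from outside, world axes, zero at the start; "wrist_torque": the same for the moment, N m; "width": finger opening in m.
Only numpy, scipy, OpenCV 4.12 (cv2) and the standard library are available. Lean on these libraries where they do the work, as an engineer would, in place of code of your own. Each camera call takes 0.05 s, during which the arm holds its last target.

## Task

The thin steel sample plate lies flush in the recess of the grey jig, so it cannot be gripped there: press on it lightly from above (its coating is damaged above 25 N) and slide it out through the jig's open end until about a third of its length overhangs, still lying flat. Then grip the overhanging part by its two long edges and lay it gently on the blue drying rack, flat and centred across both white ribs with its long side along the rack's long side, and let go. Do not drop the plate and leave the other things where they stand.

Things in the scene. Friction and masses are not known exactly. Their poses are not given: they have to be found in the camera images.
- plate: bright steel plate with a grid of dark spots, 100x56x4 mm (x long, y wide, z up), 0.10 to 0.20 kg; origin at its centre (mid-thickness). Starts in the jig, long side along the jig's x, near end 7 to 12 mm inside the open end. Pressed fingertips drag it only under a few newtons and may slip; the contact is stiff (well under 1 mm of travel makes 25 N). Tips off if over half its length overhangs.
- jig: fixed grey block 122x84 mm, an aluminium rail along each side and a fence across its far end; origin on the worktop under it, z up, -x to the open end (faces the robot to about 0.35 rad). Recess floor at z = 36 mm, rails and fence 3.5 mm above that; recess 59 mm wide, from the fence at x = +52 mm to the open end at x = -60 mm, where the block drops straight to the worktop.
- rack: fixed blue drying rack: a foot 120x80x10 mm (x long, y wide) with two white upright ribs, 8 mm thick, 36 mm long along y, at x = -28 and +28 mm, their tops 40 mm above the worktop; origin on the worktop under its centre, z up. The plate lies across both ribs and is wider than the ribs are long, so the fingers pass their ends.
- film_roll: roll of sealing film, 72 mm across, 24 mm high, lying flat; bystander; origin under its centre
- red_pen: marker pen with a red cap, 130x14x16 mm, lying flat; bystander; origin under its centre
- vial_a: small glass vial with a black cap, 24 mm across, 58 mm high, upright; bystander; origin under its centre
- vial_b: small glass vial with a white cap, 24 mm across, 58 mm high, upright; bystander; origin under its centre
- jar: tall open glass jar, 67 mm across, 106 mm high; bystander at the back; origin under its centre

How it is judged:
On the way, in this order (a step that is already met when the one before it is completed fails the run):
1. the plate overhangs the jig's open end by 25 to 48 mm, still flat on the recess floor (x of plate in the frame of jig between -0.058 and -0.035 m and z of plate in the frame of jig between 0.036 and 0.04 m and angle between plate's own z axis and vertical below 0.05 rad), for 0.2 s.
2. the plate is lifted clear of the jig (height (world z) of plate above 0.055 m and contact force between plate and jig below 0.1 N), for 0.1 s.
At the end, for the whole second after the job is handed in: The plate lies at rest and released on both ribs of the rack: centre within 15 mm of the rack's centre in plan, long sides parallel to within 0.2 rad, level to within 0.05 rad, its centre 39 to 45 mm above the worktop (horizontal distance between plate and rack below 0.015 m and angle between the x axis of plate and the x axis of rack, either way round below 0.2 rad and angle between plate's own z axis and vertical below 0.05 rad and z of plate in the frame of rack between 0.039 and 0.045 m and linear speed of plate below 0.01 m/s and contact force between plate and the fingers below 0.1 N); the robot touches nothing.
It fails at once if the plate is pressed onto the jig with more than 25 N (contact force between plate and jig above 25 N).
It fails at once if the plate is set down hard on the rack, with more than 40 N (contact force between plate and rack above 40 N).
It fails at once if the plate falls onto the worktop (height (world z) of plate below 0.03 m).
It fails at once if a bystander is moved by more than 20 mm (distance of any of film_roll, red_pen, vial_a, vial_b, jar from where it was at the start of the episode above 0.02 m).
It also fails if it takes over 61 s, if anything falls off the work surface, if the arm or the gripper's body presses on something with over 40 N, if the wrist force passes 120 N, or if a joint passes its speed limit or range.

## Working session

There is one attempt and no reset: what is moved stays moved. The work goes in short steps, Python scripts to look and compute and a shell command to move; the robot and the scene stay as the last step left them, time stands still between calls to the robot, and variables do not carry over. Pictures are saved under pics/ and viewed, and the job is handed in when it is done.

```bash
ls; mkdir -p pics
cat > h.py <<'E'
import numpy as np, cv2
from cell import *
def save(f,n): cv2.imwrite('pics/'+n, f['img'][:,:,::-1])
def w2p(f,P):
    V=np.array(f['view']); P=np.atleast_2d(P).astype(float)
    r,_=cv2.Rodrigues(V[:3,:3]); return cv2.projectPoints(P,r,V[:3,3],np.array(f['K']),np.array(f['dist']))[0][:,0]
def p2plane(f,uv,z):
    V=np.array(f['view']); n=cv2.undistortPoints(np.array(uv,float).reshape(-1,1,2),np.array(f['K']),np.array(f['dist']))[:,0]
    R=V[:3,:3];c=-R.T@V[:3,3]; d=np.c_[n,np.ones(len(n))]@R
    return c+d*((z-c[2])/d[:,2])[:,None]
def cloud(f):
    h,w=f['depth'].shape; v,u=np.mgrid[:h,:w]
    n=cv2.undistortPoints(np.stack([u.ravel(),v.ravel()],1).astype(float).reshape(-1,1,2),np.array(f['K']),np.array(f['dist']))[:,0]
    p=np.c_[n,np.ones(len(n))]*f['depth'].ravel()[:,None]
    V=np.array(f['view']); return ((p-V[:3,3])@V[:3,:3]).reshape(h,w,3)
E
python3 - <<'E'
from h import *
for c in ['side','top']:
    f=grab_frame(c); save(f,c+'0.png'); np.savez(c+'0.npz',**f)
    for n in ['plate','jig','rack','film_roll','red_pen','vial_a','jar']:
        print(c,n,[(np.round(d['xy']),round(d['conf'],2)) for d in mark_of(c,n)][:3],[(np.round(d['box']),round(d['conf'],2)) for d in recognise(c,n)][:2])
s=read_state();print(s['t'],s['contact_force'],s['width'],s['eef_pos'],s['tool_rot'],hold_point_z)
E
```

```text
pics
side plate [(array([258., 296.]), 0.77)] [(array([256., 298.,  66.,  35.]), 0.96), (array([244., 174.,   6.,  16.]), 0.69)]
side jig [(array([258., 316.]), 0.98)] [(array([256., 307.,  77.,  58.]), 0.76)]
side rack [(array([322., 203.]), 0.76)] [(array([323., 198.,  60.,  32.]), 0.89)]
side film_roll [(array([353., 263.]), 0.72)] [(array([352., 259.,  34.,  31.]), 0.97), (array([368., 230.,  44.,  20.]), 0.74)]
side red_pen [(array([369., 232.]), 0.56), (array([258., 316.]), 0.19)] [(array([367., 231.,  40.,  22.]), 0.67)]
side vial_a [(array([255., 180.]), 0.75), (array([248., 188.]), 0.61)] [(array([255., 174.,   6.,  22.]), 0.65)]
side jar [(array([137., 295.]), 0.64), (array([367., 234.]), 0.21)] [(array([127., 272.,  53.,  68.]), 0.85)]
top plate [(array([197., 208.]), 0.97)] [(array([197., 210.,  26.,  37.]), 0.89)]
top jig [(array([201., 214.]), 0.75), (array([354., 150.]), 0.4)] [(array([200., 210.,  36.,  48.]), 0.82)]
top rack [(array([351., 228.]), 0.89)] []
top film_roll [(array([269., 265.]), 0.84)] [(array([270., 263.,  27.,  31.]), 0.65)]
top red_pen [(array([310., 275.]), 0.73), (array([200., 123.]), 0.44)] [(array([308., 273.,  40.,  37.]), 0.6)]
top vial_a [(array([374., 153.]), 0.65), (array([356., 147.]), 0.46)] [(array([359., 147.,  11.,  12.]), 0.66), (array([378., 149.,  13.,  11.]), 0.55)]
top jar [(array([197., 122.]), 0.56)] [(array([192., 115.,  34.,  36.]), 0.73)]
1.5 [-0.24086749 -0.0046077   0.27228499] 0.08521163761792865 [ 0.22240819 -0.63730211  0.23131058] [-3.09737995e+00 -5.24994429e-01  3.12145688e-05] 0.0187
```

View pics/side0.png

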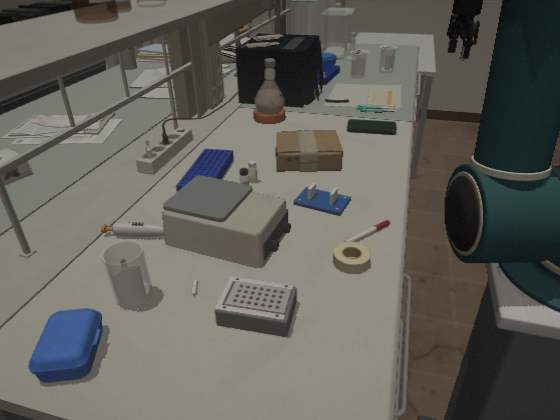

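View pics/top0.png

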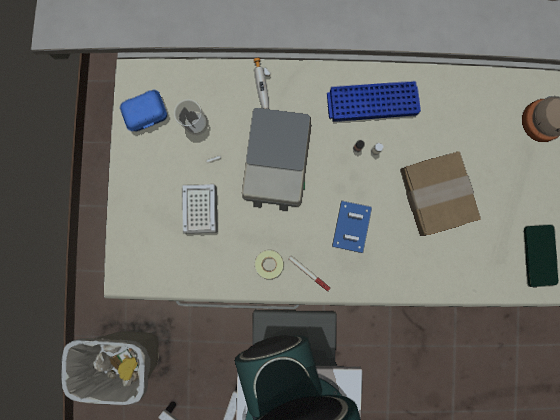

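Run:
```python
from h import *
f=dict(np.load('top0.npz')); g=dict(np.load('side0.npz'))
for n,a,b,z in [('plate',(197,208),(258,296),.038),('jig',(201,214),(258,316),0),('rack',(351,228),(322,203),0),('film',(269,265),(353,263),0),('pen',(310,275),(369,232),0),('jar',(197,122),(137,295),0),('v1',(374,153),(255,180),0),('v2',(356,147),(248,188),0)]:
    print(n,p2plane(f,[a],z).round(3),p2plane(g,[b],z).round(3))
# fit jig/rack by depth in top
C=cloud(f); print((C[...,2]).min())
for nm,(u0,u1,v0,v1),zz in [('jig',(170,230,175,245),.03),('rack',(310,390,195,260),.03),('rackfoot',(310,390,195,260),.005)]:
    P=C[v0:v1,u0:u1].reshape(-1,3); P=P[(P[:,2]>zz)&(P[:,2]<.06)]
    r=cv2.minAreaRect(P[:,:2].astype(np.float32)*1000); print(nm,len(P),r,np.median(P[:,2]))
```

```text
plate [[0.546 0.265 0.038]] [[0.545 0.26  0.038]]
jig [[0.533 0.261 0.   ]] [[0.544 0.268 0.   ]]
rack [[ 0.506 -0.126  0.   ]] [[ 0.51  -0.121  0.   ]]
film [[0.407 0.082 0.   ]] [[0.407 0.086 0.   ]]
pen [[ 0.384 -0.023  0.   ]] [[ 0.388 -0.028  0.   ]]
jar [[0.776 0.281 0.   ]] [[0.773 0.278 0.   ]]
v1 [[ 0.703 -0.184  0.   ]] [[ 0.705 -0.191  0.   ]]
v2 [[ 0.717 -0.137  0.   ]] [[ 0.709 -0.145  0.   ]]
-0.9246844251261552
jig 1568 ((546.3802490234375, 261.6029052734375), (122.3062744140625, 82.89004516601562), 3.596811532974243) 0.038908156592528276
rack 100 ((511.2967529296875, -126.15880584716797), (35.04778289794922, 64.09637451171875), 79.20263671875) 0.04004360480988508
rackfoot 1514 ((509.02886962890625, -127.21961212158203), (154.63540649414062, 180.64703369140625), 2.825791120529175) 0.009913639452894543
```

The pictures match the networks: the jig is at about (0.546, 0.262) with yaw +3.6°, and the rack at about (0.51, −0.126) with yaw −10.8°. Next I move over the jig with the fingers shut.

```bash
python3 -m inch '{"delta_pos":[[15,45,0],[30,90,0],[45,135,0],[60,180,0],[75,225,0]],"turn":[-1,-2,-3,-4,-4],"fingers":[0,0,0,0,0]}' 30
python3 -m inch '{"delta_pos":[[15,45,0],[30,90,0],[45,135,0],[60,180,0],[75,225,0]],"turn":[-1,-2,-3,-4,-4],"fingers":[0,0,0,0,0]}'
python3 -m inch '{"delta_pos":[[15,45,0],[30,90,0],[45,135,0],[60,180,0],[75,225,0]],"turn":[-1,-2,-3,-4,-4],"fingers":[0,0,0,0,0]}'
python3 -m inch '{"delta_pos":[[15,45,0],[30,90,0],[45,135,0],[60,180,0],[65,220,0]],"turn":[-1,-2,-3,-3.6,-3.6],"fingers":[0,0,0,0,0]}'
python3 -m inch '{"delta_pos":[[0,0,0],[0,0,0],[0,0,0],[0,0,0],[0,0,0]],"turn":[0,0,0,0,0],"fingers":[0,0,0,0,0]}'
cat >> h.py <<'E'
from scipy.spatial.transform import Rotation as Ro
def wrist():
    s=read_state(); f=grab_frame('wrist'); T=np.eye(4); T[:3,:3]=Ro.from_rotvec(s['tool_rot']).as_matrix(); T[:3,3]=s['eef_pos']
    f['view']=np.linalg.inv(T@np.array(f['hand_eye'])); return f
E
python3 - <<'E'
from h import *
f=wrist(); save(f,'w1.png'); np.savez('w1.npz',**f)
print(read_state()['eef_pos'],f['hand_eye'])
for n,z in [('plate',.038),('jig',0)]:
    for d in mark_of('wrist',n)[:2]: print(n,d,p2plane(f,[d['xy']],z))
E
```

```text
t: 2.0
eef_pos: [0.2976, -0.4105, 0.2313]
tool_rot: [3.114, 0.415, 0.0]
contact_force: [0.2, 0.6, 0.1]
width: 0.0122
t: 2.5
eef_pos: [0.3725, -0.1855, 0.2316]
tool_rot: [3.126, 0.306, 0.001]
contact_force: [1.0, -0.8, -1.0]
width: -0.0001
t: 3.0
eef_pos: [0.4475, 0.0398, 0.2317]
tool_rot: [3.135, 0.198, 0.002]
contact_force: [1.2, -0.2, -1.0]
width: -0.0002
t: 3.5
eef_pos: [0.513, 0.26, 0.231]
tool_rot: [3.14, 0.1, -0.0]
contact_force: [1.1, -0.9, 0.4]
width: -0.0
t: 4.0
eef_pos: [0.5125, 0.2568, 0.2317]
tool_rot: [-3.14, -0.098, -0.001]
contact_force: [-0.6, 0.1, -0.4]
width: -0.0001
[0.51249775 0.25698104 0.23162052] [[ 3.82845059e-04 -9.60989567e-01 -2.76584354e-01  7.04751481e-02]
 [ 9.99999204e-01  3.54514109e-05  1.26101247e-03  2.01942398e-05]
 [-1.20201452e-03 -2.76584616e-01  9.60988816e-01 -1.43327449e-01]
 [ 0.00000000e+00  0.00000000e+00  0.00000000e+00  1.00000000e+00]]
plate {'xy': [278.3, 145.1], 'conf': 0.91} [[0.54635393 0.26402466 0.038     ]]
```

View pics/w1.png

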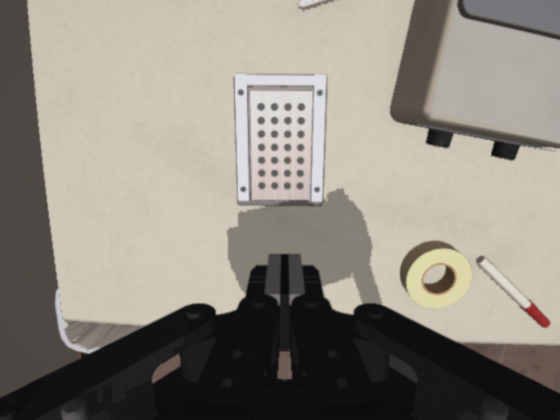

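The wrist view shows the jig at columns 234–327, rows 74–206, open end at the bottom. The plate covers columns 249–312, rows 91–200. I'll refine both poses from these.

Run:
```python
from h import *
f=dict(np.load('w1.npz'))
C=cloud(f); P=C[60:215,225:335].reshape(-1,3); P=P[(P[:,2]>.03)&(P[:,2]<.06)]
print(cv2.minAreaRect(P[:,:2].astype(np.float32)*1000),np.percentile(P[:,2],[5,50,95]))
im=cv2.resize(f['img'][60:220,220:340],None,fx=4.5,fy=3.7,interpolation=cv2.INTER_CUBIC); cv2.imwrite('pics/w1z.png',im[:,:,::-1])
# plate corners rough
q=p2plane(f,[(249,91),(312,91),(249,200),(312,200)],.04);print(q.round(4))
q=p2plane(f,[(234,74),(327,74),(236,205),(323,205)],.0395);print(q.round(4))
```

```text
((548.4752197265625, 262.4211120605469), (121.36717987060547, 84.33580780029297), 3.288163661956787) [0.03634067 0.04046061 0.04183163]
[[0.5926 0.2927 0.04  ]
 [0.5961 0.237  0.04  ]
 [0.4928 0.289  0.04  ]
 [0.4965 0.2288 0.04  ]]
[[0.6062 0.3065 0.0395]
 [0.6113 0.225  0.0395]
 [0.4869 0.3013 0.0395]
 [0.4921 0.2177 0.0395]]
```

View pics/w1z.png

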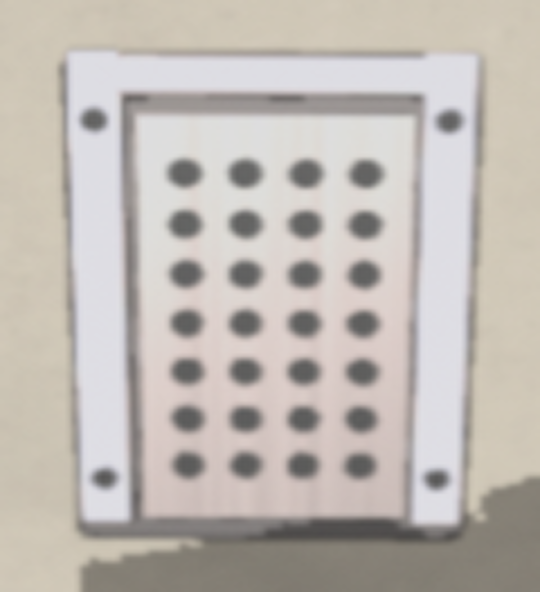

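```bash
python3 -m inch '{"delta_pos":[[25,3,-45],[50,5,-90],[52,6,-135],[52,6,-165],[52,6,-175]],"turn":[0,0,0,0,0],"fingers":[0,0,0,0,0]}'
python3 -m inch '{"delta_pos":[[0,0,-4],[0,0,-8],[0,0,-10],[0,0,-10],[0,0,-10]],"turn":[0,0,0,0,0],"fingers":[0,0,0,0,0]}'
python3 -m inch '{"delta_pos":[[0,0,-1],[0,0,-2],[0,0,-3],[0,0,-3],[0,0,-3]],"turn":[0,0,0,0,0],"fingers":[0,0,0,0,0]}'
python3 -c "
from h import *
for i in range(3):
  f=wrist();s=read_state();print(s['t'],s['eef_pos'],s['contact_force'])
save(f,'w2.png')"
```

```text
t: 4.65
eef_pos: [0.563, 0.2628, 0.0525]
tool_rot: [3.138, 0.099, -0.007]
contact_force: [-0.4, 0.4, -0.3]
width: 0.0002
t: 5.15
eef_pos: [0.5647, 0.2639, 0.0473]
tool_rot: [-3.14, -0.1, -0.002]
contact_force: [0.2, -0.4, -0.5]
width: 0.0002
t: 5.65
eef_pos: [0.5644, 0.2637, 0.0432]
tool_rot: [3.14, 0.1, -0.0]
contact_force: [0.3, -0.5, -0.1]
width: -0.0
5.7 [0.56441234 0.26369058 0.04326712] [ 0.50243647 -0.00506934  0.09140759]
5.75 [0.5644501  0.26371314 0.04333133] [-0.25535138  0.1228854   0.03677066]
5.8 [0.56446524 0.26369533 0.04334512] [ 0.0183155   0.32222424 -0.35004791]
```

View pics/w2.png

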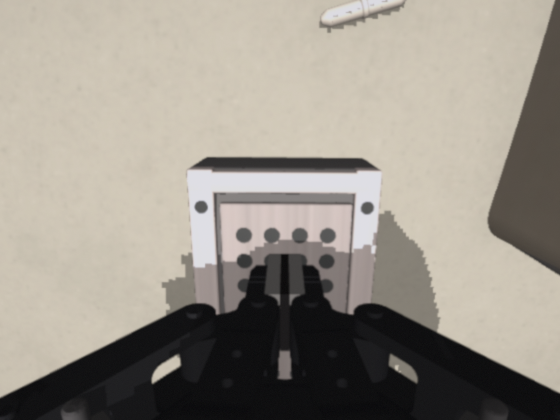

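The fingers (column 285, tips near row 255) are centred between the rails, just above the plate. Now I step down slowly.

```bash
python3 -m inch '{"delta_pos":[[0,0,-0.5],[0,0,-1],[0,0,-1.5],[0,0,-2],[0,0,-2]],"turn":[0,0,0,0,0],"fingers":[0,0,0,0,0]}'
python3 -m inch '{"delta_pos":[[0,0,-0.2],[0,0,-0.4],[0,0,-0.4],[0,0,-0.4],[0,0,-0.4]],"turn":[0,0,0,0,0],"fingers":[0,0,0,0,0]}'
python3 -m inch '{"delta_pos":[[0,0,-0.2],[0,0,-0.3],[0,0,-0.3],[0,0,-0.3],[0,0,-0.3]],"turn":[0,0,0,0,0],"fingers":[0,0,0,0,0]}'
```

```text
t: 6.3
eef_pos: [0.5644, 0.2637, 0.0412]
tool_rot: [3.14, 0.1, -0.0]
contact_force: [0.3, 0.8, -0.7]
width: 0.0
t: 6.8
eef_pos: [0.5644, 0.2637, 0.0409]
tool_rot: [-3.14, -0.1, 0.0]
contact_force: [-0.5, 0.2, 0.4]
width: -0.0001
t: 7.3
eef_pos: [0.5644, 0.2637, 0.0406]
tool_rot: [-3.14, -0.1, -0.0]
contact_force: [-0.3, -0.4, -0.6]
width: 0.0003
```

```bash
python3 -m inch '{"delta_pos":[[0,0,-0.1],[0,0,-0.2],[0,0,-0.3],[0,0,-0.3],[0,0,-0.3]],"turn":[0,0,0,0,0],"fingers":[0,0,0,0,0]}'
python3 -m inch '{"delta_pos":[[0,0,-0.1],[0,0,-0.2],[0,0,-0.2],[0,0,-0.2],[0,0,-0.2]],"turn":[0,0,0,0,0],"fingers":[0,0,0,0,0]}'
```

```text
t: 7.8
eef_pos: [0.5644, 0.2637, 0.0403]
tool_rot: [-3.14, -0.1, -0.0]
contact_force: [0.2, 0.6, 0.0]
width: -0.0002
t: 8.3
eef_pos: [0.5644, 0.2637, 0.0401]
tool_rot: [3.14, 0.1, 0.0]
contact_force: [0.1, 0.4, -1.1]
width: -0.0001
```

```bash
python3 -m inch '{"delta_pos":[[0,0,-0.1],[0,0,-0.1],[0,0,-0.1],[0,0,-0.1],[0,0,-0.1]],"turn":[0,0,0,0,0],"fingers":[0,0,0,0,0]}'
python3 -m inch '{"delta_pos":[[0,0,-0.1],[0,0,-0.1],[0,0,-0.1],[0,0,-0.1],[0,0,-0.1]],"turn":[0,0,0,0,0],"fingers":[0,0,0,0,0]}'
```

```text
t: 8.8
eef_pos: [0.5644, 0.2637, 0.0401]
tool_rot: [-3.14, -0.1, -0.0]
contact_force: [0.4, -0.9, 1.8]
width: 0.0003
t: 9.3
eef_pos: [0.5645, 0.2637, 0.04]
tool_rot: [-3.14, -0.1, -0.0]
contact_force: [-1.7, -0.1, 4.9]
width: -0.0001
```

```bash
python3 -m inch '{"delta_pos":[[0,0,-0.1],[0,0,-0.1],[0,0,-0.1],[0,0,-0.1],[0,0,-0.1]],"turn":[0,0,0,0,0],"fingers":[0,0,0,0,0]}'
python3 -m inch '{"delta_pos":[[-0.5,0,0],[-1,0,0],[-2,-0.1,0],[-3,-0.2,0],[-4,-0.2,0]],"turn":[0,0,0,0,0],"fingers":[0,0,0,0,0]}'
```

```text
t: 9.8
eef_pos: [0.5645, 0.2637, 0.04]
tool_rot: [-3.14, -0.1, -0.0]
contact_force: [-3.3, -0.5, 5.5]
width: 0.0002
t: 10.3
eef_pos: [0.5606, 0.2635, 0.04]
tool_rot: [-3.14, -0.1, -0.001]
contact_force: [1.7, 0.2, 5.2]
width: -0.0001
```

```bash
python3 -m inch '{"delta_pos":[[-1,0,0],[-2,-0.1,0],[-3,-0.2,0],[-4,-0.2,0],[-5,-0.3,0]],"turn":[0,0,0,0,0],"fingers":[0,0,0,0,0]}'
python3 -c "
from h import *
f=wrist();s=read_state();print(s['t'],s['eef_pos'],s['contact_force'])
cv2.imwrite('pics/w3.png',cv2.resize(f['img'][130:330,170:400],None,fx=3,fy=3)[:,:,::-1])
f=grab_frame('side');cv2.imwrite('pics/s3.png',cv2.resize(f['img'][240:350,190:330],None,fx=5,fy=5)[:,:,::-1])"
```

```text
t: 10.8
eef_pos: [0.5556, 0.2633, 0.0401]
tool_rot: [-3.14, -0.1, -0.001]
contact_force: [2.2, 0.3, 5.3]
width: 0.0003
10.85 [0.5554407  0.26327494 0.04004511] [1.15465846 1.00575592 4.45601532]
```

View pics/w3.png

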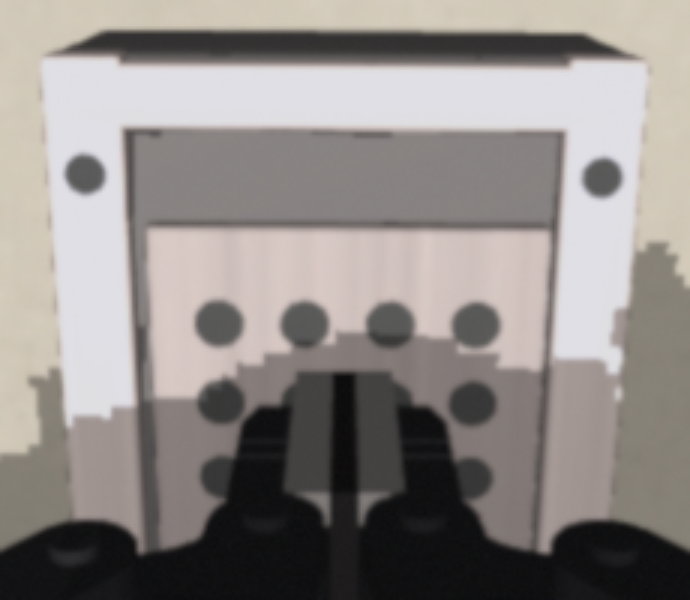

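View pics/s3.png

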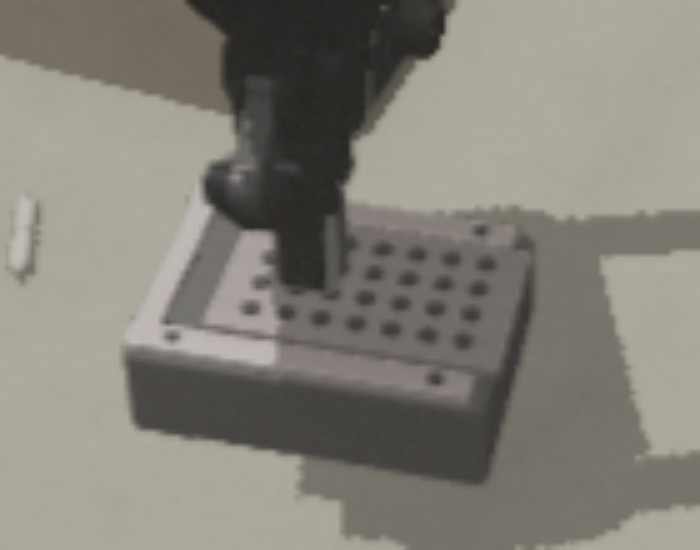

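The plate follows: the gap behind it has opened by roughly the 9 mm dragged, and it lies flat and straight. I keep dragging.

```bash
python3 -m inch '{"delta_pos":[[-1.5,-0.1,0],[-3,-0.2,0],[-4.5,-0.3,0],[-6,-0.3,0],[-7.5,-0.4,0]],"turn":[0,0,0,0,0],"fingers":[0,0,0,0,0]}'
python3 -m inch '{"delta_pos":[[-1.5,-0.1,0],[-3,-0.2,0],[-4.5,-0.3,0],[-6,-0.3,0],[-7.5,-0.4,0]],"turn":[0,0,0,0,0],"fingers":[0,0,0,0,0]}'
```

```text
t: 11.4
eef_pos: [0.548, 0.2629, 0.04]
tool_rot: [-3.14, -0.1, -0.001]
contact_force: [3.1, -0.4, 5.0]
width: -0.0002
t: 11.9
eef_pos: [0.5405, 0.2625, 0.0401]
tool_rot: [-3.14, -0.1, -0.001]
contact_force: [2.1, 0.0, 4.9]
width: -0.0
```

```bash
python3 -m inch '{"delta_pos":[[-1.5,-0.1,0],[-3,-0.2,0],[-4.5,-0.3,0],[-6,-0.3,0],[-7.5,-0.4,0]],"turn":[0,0,0,0,0],"fingers":[0,0,0,0,0]}'
python3 -m inch '{"delta_pos":[[-1.5,-0.1,0],[-3,-0.2,0],[-4.5,-0.3,0],[-6,-0.3,0],[-7.5,-0.4,0]],"turn":[0,0,0,0,0],"fingers":[0,0,0,0,0]}'
python3 -c "
from h import *
f=wrist();s=read_state();print(s['t'],s['eef_pos'],s['contact_force'])
np.savez('w4.npz',**f)
cv2.imwrite('pics/w4.png',cv2.resize(f['img'][70:330,170:400],None,fx=2.3,fy=2.3)[:,:,::-1])
f=grab_frame('side');cv2.imwrite('pics/s4.png',cv2.resize(f['img'][240:350,190:330],None,fx=5,fy=5)[:,:,::-1])"
```

```text
t: 12.4
eef_pos: [0.533, 0.2621, 0.0401]
tool_rot: [-3.14, -0.1, -0.001]
contact_force: [2.1, 0.8, 5.2]
width: -0.0
t: 12.9
eef_pos: [0.5255, 0.2617, 0.04]
tool_rot: [-3.14, -0.1, -0.001]
contact_force: [1.8, -0.0, 4.2]
width: -0.0
12.95 [0.52533821 0.26165449 0.04002071] [2.2254379  0.58249754 4.86085169]
```

View pics/w4.png

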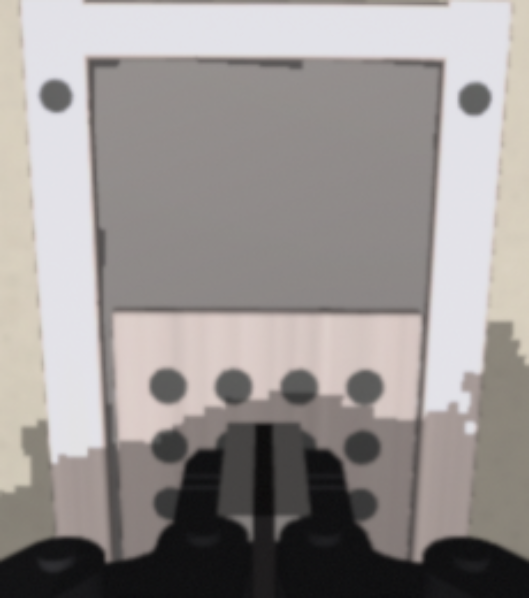

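View pics/s4.png

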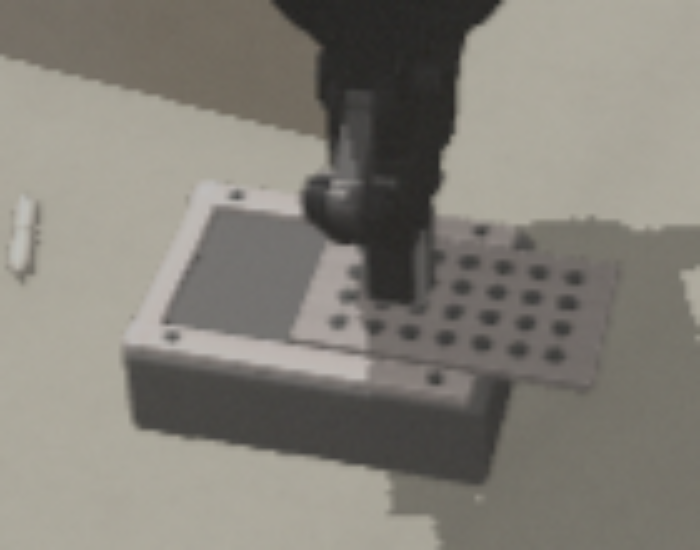

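Run:
```python
from h import *
f=dict(np.load('w4.npz'))
a=p2plane(f,[(285,70+58/2.3)],.0395); b=p2plane(f,[(285,70+312/2.3)],.040); print(a,b,(a-b)*1000)
```

```text
[[0.59927551 0.26586945 0.0395    ]] [[0.55576809 0.26306323 0.04      ]] [[43.50741169  2.80622483 -0.5       ]]
```

```bash
python3 -m inch '{"delta_pos":[[-1.5,-0.1,0],[-3,-0.2,0],[-4,-0.2,0],[-4,-0.2,0],[-4,-0.2,0]],"turn":[0,0,0,0,0],"fingers":[0,0,0,0,0]}'
python3 -m inch '{"delta_pos":[[0,0,0.5],[0,0,2],[0,0,10],[0,0,30],[0,0,60]],"turn":[0,0,0,0,0],"fingers":[0,0,0,0,0]}'
python3 -m inch '{"delta_pos":[[-20,0,20],[-40,0,30],[-60,0,30],[-70,-1,30],[-70,-1,30]],"turn":[0,0,0,0,0],"fingers":[85,85,85,85,85]}'
python3 -m inch '{"delta_pos":[[0,0,0],[0,0,0],[0,0,0],[0,0,0],[0,0,0]],"turn":[0,0,0,0,0],"fingers":[85,85,85,85,85]}'
python3 - <<'E'
from h import *
f=wrist();s=read_state();print(s['t'],s['eef_pos'],s['contact_force'],s['width'])
np.savez('w5.npz',**f);save(f,'w5.png')
for d in mark_of('wrist','plate')[:2]: print(d,p2plane(f,[d['xy']],.038))
f=grab_frame('top');np.savez('t5.npz',**f);cv2.imwrite('pics/t5.png',cv2.resize(f['img'][170:260,150:260],None,fx=6,fy=6)[:,:,::-1])
for d in mark_of('top','plate')[:2]: print(d,p2plane(f,[d['xy']],.038))
E
```

```text
t: 13.5
eef_pos: [0.5214, 0.2614, 0.04]
tool_rot: [-3.14, -0.1, -0.0]
contact_force: [1.2, -0.5, 6.3]
width: 0.0002
t: 14.0
eef_pos: [0.5205, 0.261, 0.0993]
tool_rot: [3.139, 0.1, -0.005]
contact_force: [0.2, -0.3, 0.9]
width: 0.0006
t: 14.5
eef_pos: [0.4507, 0.2604, 0.1301]
tool_rot: [-3.14, -0.101, -0.0]
contact_force: [0.4, 0.1, 0.3]
width: 0.0723
t: 15.0
eef_pos: [0.4516, 0.2603, 0.1296]
tool_rot: [3.14, 0.099, -0.001]
contact_force: [-0.4, -0.5, -0.2]
width: 0.0851
15.05 [0.45154148 0.26035498 0.12969086] [0.58147792 0.31536455 0.65944635] 0.08512026360534036
{'xy': [288.4, 139.4], 'conf': 0.92} [[0.50040646 0.26042352 0.038     ]]
{'xy': [197.8, 227.9], 'conf': 0.57} [[0.49657984 0.26099316 0.038     ]]
{'xy': [310.2, 273.3], 'conf': 0.41} [[ 0.39104069 -0.02157592  0.038     ]]
```

View pics/w5.png

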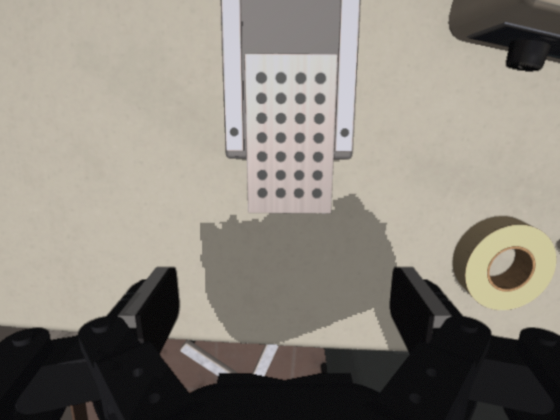

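View pics/t5.png

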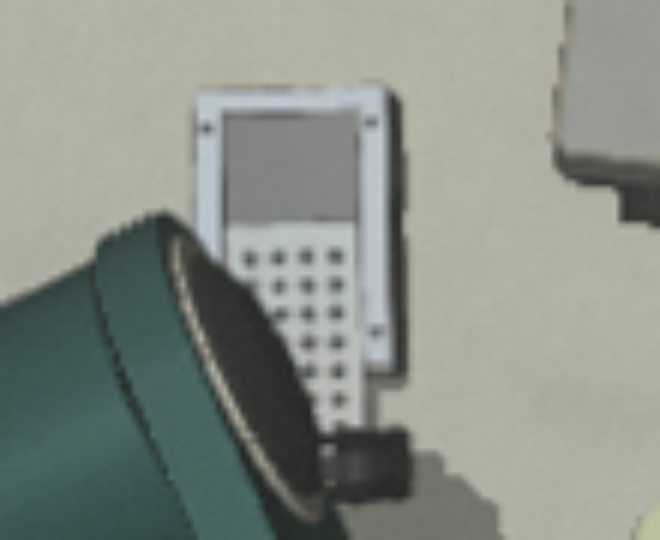

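The plate overhangs the open end, flat and straight. It covers columns 246–337, rows 54–213, with the jig end near row 152. I'll measure the corners next.

Run:
```python
from h import *
f=dict(np.load('w5.npz'))
q=p2plane(f,[(246,54),(337,54),(247,213),(332,213)],.040); print(q.round(4),q.mean(0)); 
print('yaw',np.degrees(np.arctan2(*((q[0]+q[1]-q[2]-q[3])[1::-1]))))
print(p2plane(f,[(233,151),(345,151)],.0395).round(4))
```

```text
[[0.5499 0.2893 0.04  ]
 [0.5534 0.2347 0.04  ]
 [0.45   0.285  0.04  ]
 [0.4537 0.2279 0.04  ]] [0.50173945 0.25921308 0.04      ]
yaw 3.173102728364415
[[0.491  0.2955 0.0395]
 [0.4955 0.2236 0.0395]]
```

```bash
python3 -m inch '{"delta_pos":[[6,-1,-25],[12,-2,-50],[17,-2.3,-75],[17,-2.3,-95],[17,-2.3,-105]],"turn":[0,0,0,0,0],"fingers":[85,85,85,85,85]}'
python3 -m inch '{"delta_pos":[[0,0,-4],[0,0,-8],[0,0,-8.5],[0,0,-8.5],[0,0,-8.5]],"turn":[0,0,0,0,0],"fingers":[85,85,85,85,85]}'
python3 -c "
from h import *
f=wrist();s=read_state();print(s['t'],s['eef_pos'],s['contact_force'],s['width'])
save(f,'w6.png')
f=grab_frame('side');cv2.imwrite('pics/s6.png',cv2.resize(f['img'][240:350,190:330],None,fx=5,fy=5)[:,:,::-1])"
```

```text
t: 15.7
eef_pos: [0.4678, 0.2577, 0.023]
tool_rot: [3.139, 0.1, -0.003]
contact_force: [0.3, 0.1, -0.5]
width: 0.0849
t: 16.2
eef_pos: [0.4687, 0.2583, 0.017]
tool_rot: [-3.14, -0.1, -0.001]
contact_force: [0.7, 0.1, 1.0]
width: 0.0849
16.25 [0.46863662 0.25823138 0.0168634 ] [-0.60914618  0.38860101  0.34882161] 0.08513853243092889
```

View pics/w6.png

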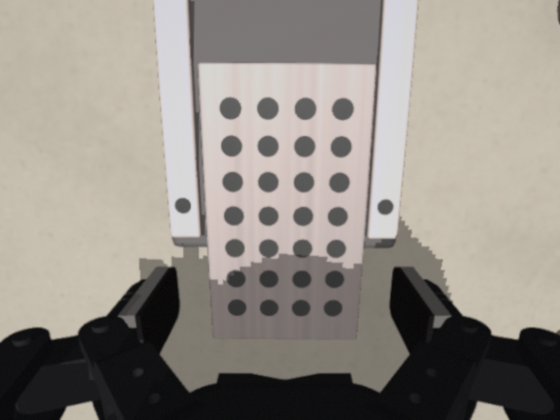

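View pics/s6.png

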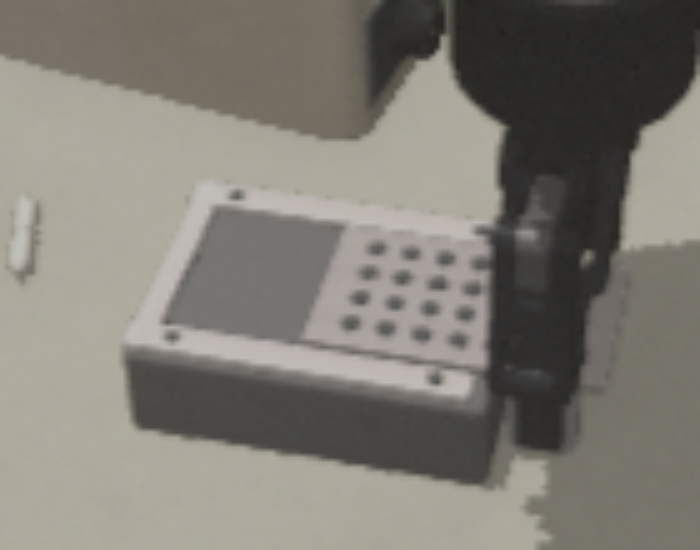

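```bash
python3 -m inch '{"delta_pos":[[0,0,0],[0,0,0],[0,0,0],[0,0,0],[0,0,0]],"turn":[0,0,0,0,0],"fingers":[70,64,60,57,50]}' 20
python3 -m inch '{"delta_pos":[[0,0,0],[0,0,0],[0,0,0],[0,0,0],[0,0,0]],"turn":[0,0,0,0,0],"fingers":[48,48,48,48,48]}'
python3 -m inch '{"delta_pos":[[0,0,0],[0,0,0],[0,0,0],[0,0,0],[0,0,0]],"turn":[0,0,0,0,0],"fingers":[40,40,40,40,40]}' 60
```

```text
t: 16.8
eef_pos: [0.4684, 0.2581, 0.0164]
tool_rot: [3.14, 0.1, -0.0]
contact_force: [-1.6, 0.3, 2.6]
width: 0.0554
t: 17.3
eef_pos: [0.4684, 0.2581, 0.0164]
tool_rot: [-3.14, -0.1, -0.0]
contact_force: [-1.9, -0.8, 2.0]
width: 0.0555
t: 17.8
eef_pos: [0.4685, 0.2581, 0.0165]
tool_rot: [-3.14, -0.1, -0.0]
contact_force: [-2.8, -0.5, 5.4]
width: 0.0538
```

```bash
python3 -m inch '{"delta_pos":[[0,0,1],[0,0,3],[0,0,6],[0,0,12],[0,0,18]],"turn":[0,0,0,0,0],"fingers":[40,40,40,40,40]}'
python3 -c "
from h import *
f=wrist();s=read_state();print(s['t'],s['eef_pos'],s['contact_force'],s['width'])
save(f,'w7.png')
f=grab_frame('side');cv2.imwrite('pics/s7.png',cv2.resize(f['img'][230:350,190:330],None,fx=5,fy=5)[:,:,::-1])"
```

```text
t: 18.3
eef_pos: [0.4684, 0.2581, 0.0348]
tool_rot: [3.14, 0.1, -0.0]
contact_force: [-0.3, 0.0, -1.3]
width: 0.0546
18.35 [0.46888493 0.25833185 0.03594933] [ 0.60777562 -0.48052197  0.87043267] 0.053913726715910396
```

View pics/w7.png

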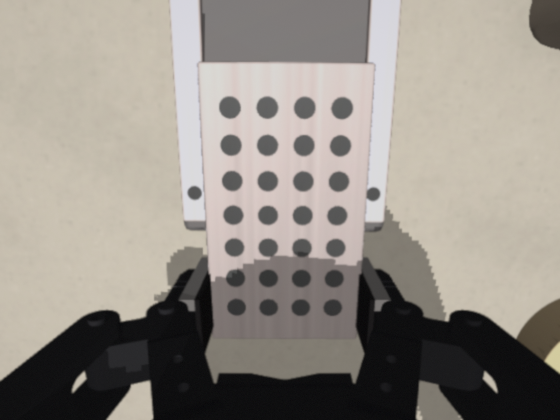

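View pics/s7.png

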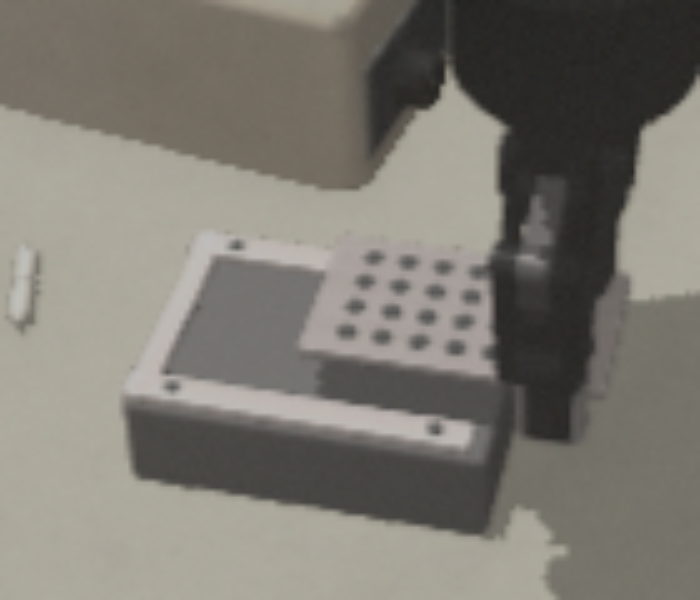

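The plate is held level and clear of the jig. I lift it and carry it toward the rack, pausing for a look.

```bash
python3 -m inch '{"delta_pos":[[0,0,12],[0,0,32],[0,0,55],[0,-5,80],[0,-15,100]],"turn":[0,0,0,0,0],"fingers":[40,40,40,40,40]}'
python3 -m inch '{"delta_pos":[[-2,-20,5],[-6,-50,10],[-10,-80,10],[-14,-110,10],[-18,-140,10]],"turn":[-1.5,-3,-4.5,-6,-7.5],"fingers":[40,40,40,40,40]}'
python3 -m inch '{"delta_pos":[[0,-30,0],[0,-60,0],[0,-90,0],[0,-110,0],[0,-120,0]],"turn":[-1.5,-3,-4.5,-6,-6.7],"fingers":[40,40,40,40,40]}'
python3 - <<'E'
from h import *
f=wrist();s=read_state();print(s['t'],s['eef_pos'],s['tool_rot'],s['contact_force'],s['width'])
save(f,'w8.png');np.savez('w8.npz',**f)
for d in mark_of('wrist','rack')[:2]: print(d,p2plane(f,[d['xy']],0))
E
```

```text
t: 18.9
eef_pos: [0.4685, 0.2433, 0.1365]
tool_rot: [-3.139, -0.101, -0.002]
contact_force: [1.0, 0.4, -1.1]
width: 0.0539
t: 19.4
eef_pos: [0.45, 0.102, 0.145]
tool_rot: [-3.14, 0.107, -0.001]
contact_force: [-0.3, 0.9, -1.6]
width: 0.0543
t: 19.9
eef_pos: [0.4503, -0.0183, 0.145]
tool_rot: [3.128, -0.293, 0.001]
contact_force: [0.0, 0.1, -1.3]
width: 0.054
19.95 [ 0.45037878 -0.01860979  0.14484628] [ 3.12744700e+00 -2.93068456e-01  7.62886427e-04] [-0.11618152  0.19790877 -1.94024524] 0.05412442906350764
{'xy': [408.2, 89.7], 'conf': 0.85} [[ 0.51330376 -0.12710458  0.        ]]
```

View pics/w8.png

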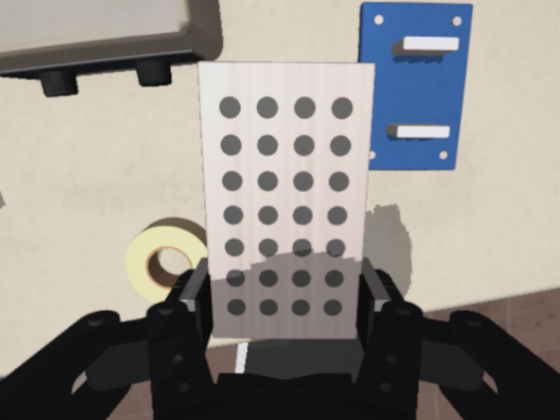

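The plate is still level in the grip. The rack is on the right, its rib tops at about (431,43) and (424,131), parallel to the plate.

Run:
```python
from h import *
f=dict(np.load('w8.npz'))
q=p2plane(f,[(405,38),(458,38),(404,50),(458,50),(398,126),(449,126),(397,137),(449,137)],.040); print(q.round(4),q.mean(0))
d=q[:4].mean(0)-q[4:].mean(0); yaw=np.arctan2(d[1],d[0]); print(np.degrees(yaw),np.linalg.norm(d))
pl=p2plane(f,[(199,63),(374,63),(213,338),(357,338)],.145+.0235);c=pl.mean(0);print(pl.round(4),c)
s=read_state();print('offset',c-s['eef_pos'])
print('target tcp delta mm',1000*(q.mean(0)-c))
C=cloud(f);P=C[0:150,362:475].reshape(-1,3);P=P[(P[:,2]>.03)&(P[:,2]<.05)];print(cv2.minAreaRect(P[:,:2].astype(np.float32)*1000),np.median(P[:,2]))
```

```text
[[ 0.5463 -0.1152  0.04  ]
 [ 0.5405 -0.1492  0.04  ]
 [ 0.5392 -0.1137  0.04  ]
 [ 0.5332 -0.1486  0.04  ]
 [ 0.4919 -0.1046  0.04  ]
 [ 0.4857 -0.1391  0.04  ]
 [ 0.4847 -0.1031  0.04  ]
 [ 0.4783 -0.1386  0.04  ]] [ 0.51247481 -0.12650024  0.04      ]
-10.716120417072347 0.05559726320055952
[[ 0.5369 -0.0077  0.1685]
 [ 0.5268 -0.0614  0.1685]
 [ 0.4394  0.0117  0.1685]
 [ 0.429  -0.0431  0.1685]] [ 0.483025   -0.02510603  0.1685    ]
offset [ 0.03260582 -0.00755962  0.02377912]
target tcp delta mm [  29.44981668 -101.39420669 -128.5       ]
((512.960205078125, -125.89134979248047), (36.69307327270508, 63.85334396362305), 79.70216369628906) 0.040509598941133235
```

```bash
python3 -m inch '{"delta_pos":[[7,-25,0],[15,-52,0],[23,-78,0],[28,-95,-5],[29,-101,-20]],"turn":[0,0,0,0,0],"fingers":[40,40,40,40,40]}'
python3 -m inch '{"delta_pos":[[0,0,-25],[0,0,-50],[0,0,-70],[0,0,-84],[0,0,-90]],"turn":[0,0,0,0,0],"fingers":[40,40,40,40,40]}'
python3 -m inch '{"delta_pos":[[0,0,-2],[0,0,-4],[0,0,-6],[0,0,-7],[0,0,-7]],"turn":[0,0,0,0,0],"fingers":[40,40,40,40,40]}'
python3 -c "
from h import *
f=wrist();s=read_state();print(s['t'],s['eef_pos'],s['contact_force'],s['width'])
save(f,'w9.png')
f=grab_frame('side');cv2.imwrite('pics/s9.png',cv2.resize(f['img'][140:260,250:400],None,fx=5,fy=5)[:,:,::-1])"
```

```text
t: 20.5
eef_pos: [0.4805, -0.1183, 0.1251]
tool_rot: [3.128, -0.289, 0.003]
contact_force: [-0.4, 0.2, -1.0]
width: 0.0544
t: 21.0
eef_pos: [0.4788, -0.1169, 0.0326]
tool_rot: [-3.128, 0.287, 0.003]
contact_force: [0.2, -0.2, -1.4]
width: 0.0542
t: 21.5
eef_pos: [0.4795, -0.118, 0.0275]
tool_rot: [3.128, -0.289, 0.001]
contact_force: [-0.4, -0.2, -2.1]
width: 0.0543
21.55 [ 0.47951369 -0.11797368  0.02752953] [ 0.0765134   0.00950694 -0.0385196 ] 0.05440522888416949
```

View pics/w9.png

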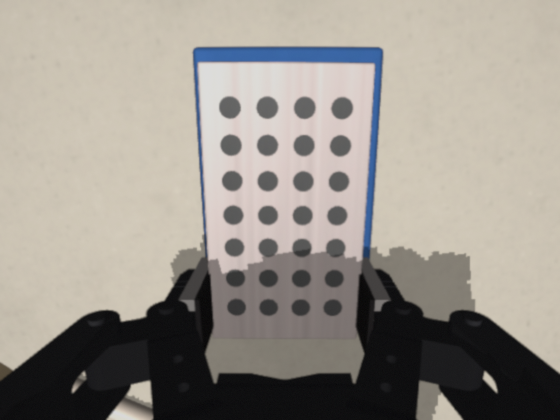

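View pics/s9.png

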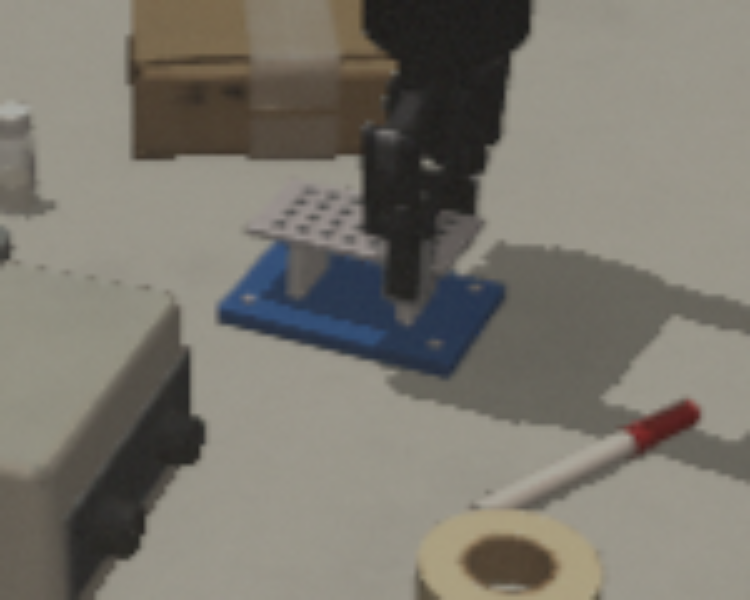

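The plate lines up with the rack, with an even blue margin (columns 194–382), and its far end is just above the rib. I lower it gently.

```bash
python3 -m inch '{"delta_pos":[[0,0,-1],[0,0,-2],[0,0,-3],[0,0,-4],[0,0,-5]],"turn":[0,0,0,0,0],"fingers":[40,40,40,40,40]}'
python3 -m inch '{"delta_pos":[[0,0,-0.3],[0,0,-0.6],[0,0,-0.9],[0,0,-1],[0,0,-1]],"turn":[0,0,0,0,0],"fingers":[40,40,40,40,40]}'
```

```text
t: 22.1
eef_pos: [0.4794, -0.1179, 0.0222]
tool_rot: [-3.128, 0.289, 0.0]
contact_force: [-0.0, -0.3, -0.6]
width: 0.0541
t: 22.6
eef_pos: [0.4794, -0.1179, 0.0213]
tool_rot: [-3.128, 0.289, 0.0]
contact_force: [-0.1, -0.1, -1.4]
width: 0.0544
```

```bash
python3 -m inch '{"delta_pos":[[0,0,-0.2],[0,0,-0.4],[0,0,-0.4],[0,0,-0.4],[0,0,-0.4]],"turn":[0,0,0,0,0],"fingers":[40,40,40,40,40]}'
python3 -m inch '{"delta_pos":[[0,0,-0.2],[0,0,-0.4],[0,0,-0.4],[0,0,-0.4],[0,0,-0.4]],"turn":[0,0,0,0,0],"fingers":[40,40,40,40,40]}'
```

```text
t: 23.1
eef_pos: [0.4795, -0.1179, 0.0209]
tool_rot: [3.128, -0.289, 0.0]
contact_force: [0.3, -0.3, -1.4]
width: 0.054
t: 23.6
eef_pos: [0.4795, -0.1179, 0.0208]
tool_rot: [3.128, -0.289, 0.0]
contact_force: [-3.5, 0.6, 5.1]
width: 0.0542
```

Contact with the ribs is at about 6 N. I ease the grip and open.

```bash
python3 -m inch '{"delta_pos":[[0,0,0],[0,0,0],[0,0,0],[0,0,0],[0,0,0]],"turn":[0,0,0,0,0],"fingers":[54,55,56,57,58]}' 20
python3 -m inch '{"delta_pos":[[0,0,0],[0,0,0],[0,0,0],[0,0,0],[0,0,0]],"turn":[0,0,0,0,0],"fingers":[62,68,74,80,85]}'
python3 -c "
from h import *
f=wrist();s=read_state();print(s['t'],s['eef_pos'],s['contact_force'],s['width'])
save(f,'w10.png')"
```

```text
t: 24.1
eef_pos: [0.4794, -0.1179, 0.0204]
tool_rot: [3.128, -0.289, -0.0]
contact_force: [0.9, 1.2, -0.2]
width: 0.0575
t: 24.6
eef_pos: [0.4794, -0.1179, 0.0205]
tool_rot: [-3.128, 0.289, -0.0]
contact_force: [0.3, -0.4, 0.1]
width: 0.085
24.65 [ 0.47942654 -0.11792674  0.02051363] [-0.54426661 -0.16537925 -0.19547395] 0.08510532655369007
```

View pics/w10.png

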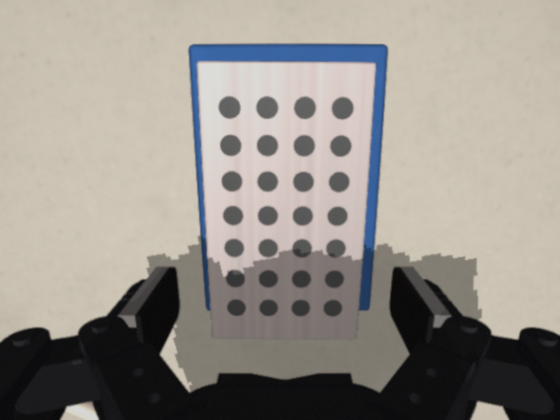

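The fingers are clear on both sides and the plate is resting. I rise straight up and check.

```bash
python3 -m inch '{"delta_pos":[[0,0,10],[0,0,30],[0,0,60],[0,0,90],[0,0,120]],"turn":[0,0,0,0,0],"fingers":[85,85,85,85,85]}'
python3 -m inch '{"delta_pos":[[-10,0,10],[-20,0,20],[-30,0,30],[-30,0,30],[-30,0,30]],"turn":[0,0,0,0,0],"fingers":[85,85,85,85,85]}'
python3 - <<'E'
from h import *
f=wrist();s=read_state();print(s['t'],s['eef_pos'],s['contact_force'],s['width'])
save(f,'w11.png');np.savez('w11.npz',**f)
for d in mark_of('wrist','plate')[:2]: print(d,p2plane(f,[d['xy']],.042))
C=cloud(f).reshape(-1,3);P=C[(abs(C[:,0]-.512)<.08)&(abs(C[:,1]+.126)<.08)&(C[:,2]>.03)&(C[:,2]<.06)]
print(cv2.minAreaRect(P[:,:2].astype(np.float32)*1000),np.median(P[:,2]))
A=np.c_[P[:,:2],np.ones(len(P))];print('slope',np.linalg.lstsq(A,P[:,2],rcond=None)[0])
f=grab_frame('side');save(f,'s11.png')
for n in ['film_roll','red_pen','vial_a','jar','plate']: print(n,[np.round(d['xy']) for d in mark_of('side',n)])
E
```

```text
t: 25.15
eef_pos: [0.4793, -0.1179, 0.1426]
tool_rot: [3.128, -0.289, 0.001]
contact_force: [-0.8, 0.1, 0.4]
width: 0.085
t: 25.65
eef_pos: [0.4491, -0.1179, 0.1701]
tool_rot: [-3.128, 0.29, 0.0]
contact_force: [-0.3, 0.0, -1.6]
width: 0.085
25.7 [ 0.44921513 -0.11787846  0.16980764] [ 0.10521607 -0.78702779 -0.06882303] 0.08497325476189997
{'xy': [278.8, 111.3], 'conf': 0.9} [[ 0.51438766 -0.12635642  0.042     ]]
{'xy': [85.9, 261.6], 'conf': 0.5} [[0.42649079 0.05317513 0.042     ]]
((512.2316284179688, -124.63771057128906), (56.33112335205078, 99.82393646240234), 79.28604888916016) 0.044733179228847474
slope [-0.00050472 -0.00081287  0.04488741]
film_roll [array([354., 262.])]
red_pen [array([369., 234.])]
vial_a [array([256., 180.]), array([247., 190.])]
jar [array([136., 299.])]
plate [array([319., 200.]), array([321., 185.])]
```

View pics/w11.png

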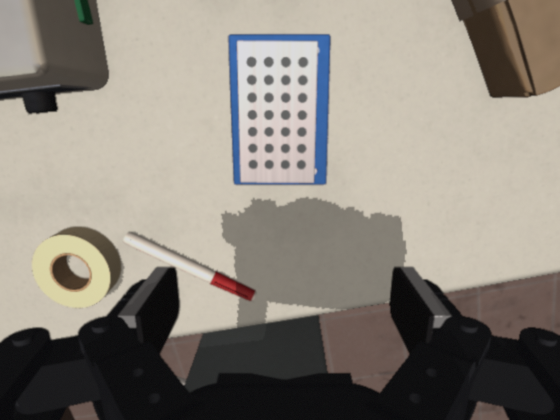

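View pics/s11.png

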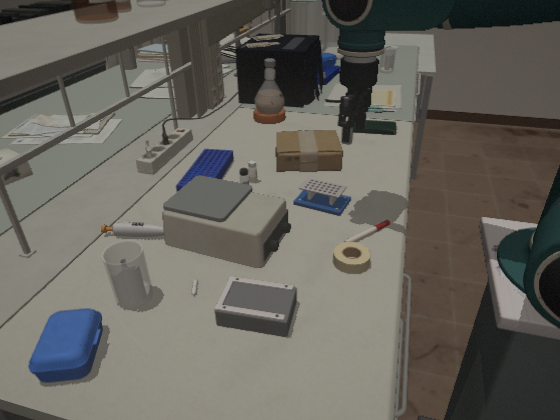

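The plate lies flat and aligned on the rack, with its centre within about 2 mm of the rack's. The bystanders haven't moved and the arm is clear, so I hand in.

```bash
python3 -c "
from cell import *
job_done(); print(read_state()['t'])"
```

```text
the job is handed in; nothing more can be done
the job is handed in; nothing more can be done
```

The plate now lies on both white ribs of the drying rack, released, and I handed the job in at about 26 s of the 61 s allowed. The hand-in gives no verdict.

- **Slide:** I pressed on the plate with the shut fingers at about 5 N (highest reading 6.3 N, limit 25 N). I slid it out until about 36 mm overhung, still flat.
- **Carry:** I gripped the overhang by its two long edges at 60 N, lifted it level and carried it to the rack.
- **Set-down:** The wrist force read about 5 N at contact with the ribs (limit 40 N). I then eased the grip, opened the fingers and drew back.

**Last checks**
- **Position:** By the depth fit, the plate's centre is about 2 mm from the rack's centre, and the long sides agree to within 0.5°. The network's point for the plate also fell within about 2 mm of the rack's centre.
- **Level and height:** The plate's slope is under 0.001 rad. The depth camera put its top at 44.7 mm, so the centre is at about 42.7 mm, within the 39 to 45 mm required.
- **Robot:** The fingers are open and well clear, and the wrist force read about zero.
- **Bystanders:** They sit where they started; the network points shifted by at most 4 pixels, which is within its scatter.

None of the checks failed. The only disagreements were between measurements, by a few millimetres: the networks' early rack estimates, and a top-camera view of the plate partly hidden by the arm.

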